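Release the eccentric stop and seat the block

ROBOT

A 6-joint arm with a two-finger parallel gripper is mounted at the origin on the work surface. World frame = base frame: x ahead of the robot, y to its left, z up, the work surface at z = 0. Lengths are in m, angles in rad, forces in N, time in s.
With the tool pointing down it reaches from about 0.3 to 0.75 m from the base axis. Payload 8.5 kg.
Tool frame: the origin (TCP) lies at the very end of the fingers, on their centre line; the grasp point (between the pads) lies 19 mm behind it (pinch_z is the distance from the TCP to the grasp point, in m); z points along the fingers, y is the direction in which the jaws open and shut (so a half turn about z gives the same grasp; the last joint's range is limited). The gripper opens to 88 mm and grips with 3 to 60 N. Pads are 18 mm wide; open, the fingers measure 123 mm over their backs; the gripper's body (75 mm by 187 mm) begins 45 mm behind the grasp point.
Start: joints at [-1.373, 0.381, 1.297, -0, 1.464, -0.215], TCP at [0.221, -0.504, 0.239] pointing down, gripper open.
Joint ranges: [-3.11, 3.11], [-0.89, 2.33], [0.22, 2.48], [-1.42, 4.56], [0.17, 2.85], [-2.88, 2.88]. Speed limits (rad/s): [2.39, 2.39, 3.14, 3.14, 3.14, 3.14].

INTERFACE

Orientations are given as a rotation vector (axis times angle).
In Python, from rig import * gives the robot as it stands. The module is installed in compiled form; this text tells all that it offers.
- The arm moves only by the shell command python3 -m jog 'ROWS' [OPENING]. ROWS is JSON, one flat list of numbers, 6 for each row, row after row: the shift along the tool's x, y, z in mm, then the turn, a rotation vector about the tool's x, y, z in rad. A call has 1 to 5 rows; each row shifts and turns the commanded pose from where the row before left it, along the tool's axes as they then stand; what a row does not reach is not made up. A row lasts 1/8 s, in which the tool goes at most 62.5 mm and 10.7 degrees, less where a joint would pass 70% of its speed; a pose out of reach is approached as far as the arm can. A call is refused whole if a number of a shift passes 62.5 or a number of a turn 0.188, either way. A call with a gripper value outside its range is refused whole. OPENING is the finger opening in mm, from 0 to 88.1, set as the call begins (- or left out, the last holds). The fingers move at their own pace and stop on an object; the grip force is fixed at half the most. Time passes only in rows, so rows that do not move let the fingers close. It gives the time, the measured TCP pose, the force and the opening at its end, in the units of the state.
- observe(): the state, without advancing time (a new reading comes with each control period).
- get_image(name): name is "scene" or "top"; returns a dict with "color" (480x640x3 uint8, blue, green, red), "camera_matrix" (3x3 intrinsics, pixels), "R" (3x3) and "t" (3): a world point X has camera coordinates R X + t. Camera axes: x right, y down, z forward; pixel columns grow to the right and rows downward; lengths in m; the calibration is good to about 2 mm. A picture is of the moment at which its call begins. There is no depth.
- finish_job(): hands the job in, once; it reports no verdict.
The state is a dict: "time_s": time; "joints": joint angles; "dq": joint speeds; "tau": joint torques, N m; "tool_pos": TCP position; "tcp_rot": TCP orientation; "force": force on the tool from outside, world axes, zero at the start; "ft_torque": the same for the moment, N m; "gripper_width": opening from 0.0 (shut) to 1.0 (fully open).
Only numpy, scipy, OpenCV 4.12 (cv2) and the standard library are available. Lean on these libraries where they do the work, as an engineer would, in place of code of your own. Each camera call takes 0.05 s, during which the arm holds its last target.

TASK

On the steel fixture, push the red lever post around until the brass cam is at its low point (lever pointing over the green mark), and only then push the orange plate so that the slide goes forward all the way home and seats the aluminium block against the blue stop. Just push with the fingertips: lift nothing, leave the oil bottle, the screwdriver and the spare block where they are, and finish clear of everything.

Things in the scene. Friction and masses are not known exactly. Their poses are not given: they have to be found in the camera images.
- fixture: Fixed dark steel base plate, 12 mm thick, x -135 to 155, y -70 to 230 mm. Origin at table height on the slide's centre line; x = the slide's forward direction, y towards the cam, z up. Blue stop 66 mm wide, top 46 mm above the table, face at x = 95.5 mm; two guides 46 mm apart, tops 28 mm above the table, lead the block to it at y = 0.
- cam (a joint): Turn of the eccentric brass cam about its vertical axis, rad, counter-clockwise from above positive, limits -3.9 to 3.9. 0: high point faces the slide's roller, lever along the fixture's -x (red mark). +3.14 or -3.14 (same attitude, turned either way): low point, lever along +x, over the green mark. Stays where left; 2 to 3 N sideways at the post turns it. Off the low point it stops the slide short of home.
- cam_axis (a point): Point on the cam's turning axis at the lever's top face, 54 mm above the table; fixture frame (20, 140, 54) mm. The brass disc is 72 mm in diameter, 14 mm off this axis towards the lever, its top 37 mm above the table; the lever turns clear above it, the roller, the slide and the block.
- cam_post (a point): Centre of the top of the upright red post (16 mm diameter, from 54 to 100 mm above the table) at the lever's end, 70 mm from the cam axis. The lever is a flat steel bar 16 mm wide, its top 54 mm above the table, that ends 6 mm beyond the post's centre.
- green_mark (a point): Centre of the green mark on the base plate, 90 mm from the cam axis along the fixture's +x; the lever points at it when the cam is at its low point.
- slide (a joint): Travel of the aluminium follower slide along the fixture's +x, m: 0 = fully back (as at the start), 0.032 = home against its own end stop. No spring: it stays where it is left; about 3 N moves it, plus 1 to 3 N once it pushes the block.
- push_face (a point): Centre of the face to push on the orange plate (8 mm thick) upright on the slide; looks along fixture -x, 44 mm wide, rising from the slide's flat top (45 mm above the table, reaching 25 mm behind the face) to 91 mm. At the start at fixture (-35, 0, 68) mm. From the slide an arm (top 34 mm above the table) runs along +y to the brass roller (20 mm diameter, top 37 mm) before the cam at y = 140 mm.
- nose (a point): Centre of the slide's front face, 40 mm wide, 30 mm above the table, at fixture x = 12 mm at the start and 44 mm when home. It pushes the block.
- block: Loose aluminium bearing block 50 x 40 x 36 mm (x, y, z), 0.25 kg, with a 22 mm bore from above, lying on the base plate between the guides ahead of the slide's nose. Origin at the centre of its underside. Seated: its centre is about 69 mm (67 to 70.5) along the fixture's x.
- spare: Spare block of the same kind standing on the bench to the right of the fixture; not to be disturbed. Origin at the centre of its underside.
- oiler: Yellow oil bottle with red cap, 44 mm diameter, 100 mm tall, standing on the bench to the right of the fixture; not to be disturbed. Origin at the centre of its underside.
- driver: Screwdriver with yellow handle lying on the bench beyond the fixture; not to be disturbed. Its length runs along its own x.
Not all that is in view belongs to the job. What is shaped like the block but brown or purple is not meant.

How it is judged:
On the way, in this order (a step that is already met when the one before it is completed fails the run):
1. the cam is at its low point while the slide is still back ((value of joint cam between 2.7416 and 3.5416 rad or value of joint cam between -3.5416 and -2.7416 rad) and value of joint slide below 0.008 m), for 0.2 s.
2. the slide is home (value of joint slide above 0.03 m), for 0.2 s.
At the end, for the whole second after the job is handed in: The cam is within 0.4 rad of its low point, the slide is home (travel above 30 mm of 32), and the block lies flat in the nest against the stop (centre 66 to 73 mm along the fixture's x), at rest ((value of joint cam between 2.7416 and 3.5416 rad or value of joint cam between -3.5416 and -2.7416 rad) and value of joint slide above 0.03 m and x of block in the frame of fixture between 0.066 and 0.073 m and z of block in the frame of fixture below 0.015 m and angle between block's own z axis and vertical below 0.1 rad and linear speed of block below 0.02 m/s); the robot touches nothing.
It fails at once if the slide is pushed forward (over 8 mm) while the cam is away from its low point (over 0.5 rad) (value of joint cam between -2.64 and 2.64 rad and value of joint slide above 0.008 m).
It fails at once if the block is lifted (z of block in the frame of fixture above 0.02 m).
It fails at once if the spare block is moved over 15 mm or tipped (distance of spare from where it was at the start of the episode above 0.015 m or angle between spare's own z axis and vertical above 0.3 rad).
It fails at once if the oil bottle is moved over 15 mm or tipped (distance of oiler from where it was at the start of the episode above 0.015 m or angle between oiler's own z axis and vertical above 0.3 rad).
It fails at once if the screwdriver is moved over 15 mm (distance of driver from where it was at the start of the episode above 0.015 m).
It also fails if it takes over 58 s, if anything falls off the work surface, if the arm or the gripper's body presses on something with over 40 N, if the wrist force passes 120 N, or if a joint passes its speed limit or range.

## Working session

There is one attempt and no reset: what is moved stays moved. The work goes in short steps, Python scripts to look and compute and a shell command to move; the robot and the scene stay as the last step left them, time stands still between calls to the robot, and variables do not carry over. Pictures are saved under pics/ and viewed, and the job is handed in when it is done.

```bash
mkdir -p pics; python3 - <<'E'
from rig import *
import cv2
s=observe();print(s)
for n in("scene","top"):
    d=get_image(n);cv2.imwrite(f"pics/{n}0.png",d["color"]);print(n,d["camera_matrix"],d["R"],d["t"])
E
```

```text
{'time_s': 0.0, 'joints': array([-1.37328851e+00,  3.81175512e-01,  1.29826013e+00, -6.23315932e-07,
        1.46359654e+00, -2.15279578e-01]), 'dq': array([ 0.00034207, -0.00079511,  0.00044618,  0.00024734, -0.00024554,
       -0.00023205]), 'tau': array([ 8.44062015e-04, -4.37935245e+01, -2.24558973e+01,  7.13233673e-02,
        3.51675216e-02, -1.12035677e-04]), 'tool_pos': array([ 0.22059124, -0.50351483,  0.23814898]), 'tcp_rot': array([-3.07350755e+00, -6.43516332e-01, -1.91104477e-05]), 'force': array([ 0.14002698, -0.1572154 ,  0.21287413]), 'ft_torque': array([0.05708769, 0.04306701, 0.02223592]), 'gripper_width': 1.0018199639595582}
scene [[451.59265324   0.         320.43305962]
 [  0.         451.59265324 255.39591507]
 [  0.           0.           1.        ]] [[-0.74258024  0.66967392 -0.01055615]
 [ 0.51308971  0.55867727 -0.65162769]
 [-0.43048059 -0.4893021  -0.7584655 ]] [ 0.43700158 -0.17136996  1.02560467]
top [[621.01160708   0.         322.91877111]
 [  0.         621.01160708 240.1498502 ]
 [  0.           0.           1.        ]] [[-0.02147353 -0.99972173 -0.00976426]
 [-0.99224729  0.02250675 -0.12222425]
 [ 0.12241     0.00706397 -0.99245448]] [-0.04145893  0.53791935  1.01529432]
```

View pics/scene0.png

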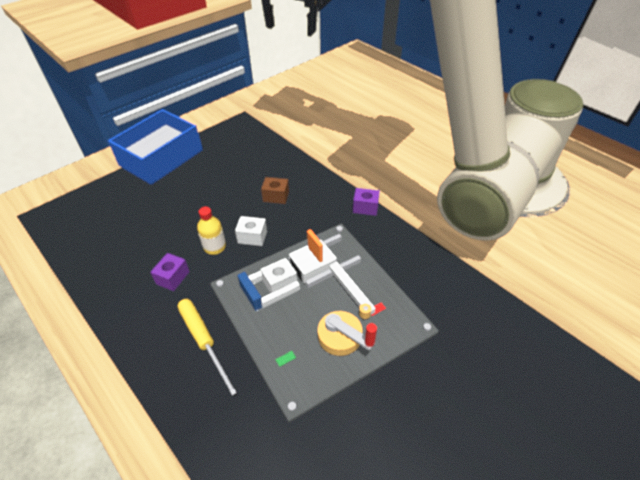

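View pics/top0.png

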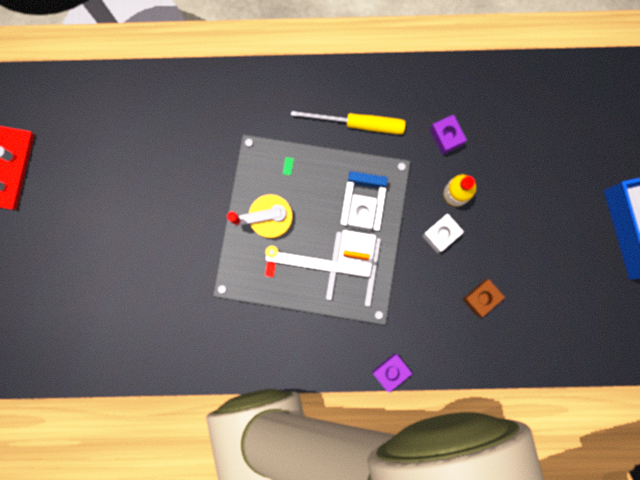

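The top view shows the plate corners at about (245,136), (410,157), (385,323) and (214,297). The green mark is at (288,166), the post top at (232,217) and the orange plate at (357,255). The lever points along fixture +y, so the cam is near -1.6 rad and needs a clockwise push to about -3.14. Next I'll fit the fixture pose.

```bash
cat > h.py <<'E'
import numpy as np,cv2
from rig import *
from scipy.optimize import least_squares
def proj(d,X):
    c=d["R"]@np.asarray(X)+d["t"];p=d["camera_matrix"]@c;return p[:2]/p[2]
def fx(p,X):
    c,s=np.cos(p[2]),np.sin(p[2]);X=np.asarray(X,float)/1000
    return np.array([p[0]+c*X[0]-s*X[1],p[1]+s*X[0]+c*X[1],X[2]])
E
python3 - <<'E'
from h import *
T=get_image("top");S=get_image("scene")
C=[(155,230,12),(155,-70,12),(-135,-70,12),(-135,230,12),(110,140,12)]
ob=[(T,c,u) for c,u in zip(C,[(245,136),(410,157),(385,323),(214,297),(288,166)])]
ob+=[(S,c,u) for c,u in zip(C,[(290,419),(212,284),(342,226),(437,329),(286,358)])]
def r(p):return np.concatenate([proj(d,fx(p,c))-u for d,c,u in ob])
q=least_squares(r,[.4,0,0],loss="soft_l1").x
print(q,np.round(r(q).reshape(-1,2),1)); np.save("fix.npy",q)
# post angle, from tops
po=[(T,(232,217)),(S,(371,327))]
def P(a):return fx(q,(20-70*np.cos(a[0]),140-70*np.sin(a[0]),100))
f=lambda a:np.concatenate([proj(d,P(a))-u for d,u in po])
a=least_squares(f,[-1.6]).x;print("cam",a,f(a),"post",P(a),"axis",fx(q,(20,140,54)),"face",fx(q,(-35,0,68)))
for d,n in((T,"top"),(S,"scene")):
    im=d["color"].copy()
    for X in C+[(-35,22,91),(-35,-22,91),(20,140,54),(95.5,33,46),(95.5,-33,46)]:
        cv2.circle(im,tuple(int(round(v)) for v in proj(d,fx(q,X))),1,(255,0,255),-1)
    cv2.circle(im,tuple(int(round(v)) for v in proj(d,P(a))),1,(0,255,0),-1)
    x0,y0=(200,120) if n=="top" else (200,210)
    cv2.imwrite(f"pics/{n}1.png",cv2.resize(im[y0:y0+215,x0:x0+250],None,fx=2.7,fy=2.7,interpolation=cv2.INTER_CUBIC))
E
```

```text
[ 0.53679997 -0.11367842 -0.17251914] [[-3.6 -0.9]
 [ 0.5  2.7]
 [ 2.6  2.4]
 [-0.9  1.6]
 [-0.2  1.2]
 [-1.5  2.6]
 [-4.2 -0.5]
 [-2.5 -3.4]
 [ 1.7  0.3]
 [-0.7  1.4]]
cam [-1.22478492] [ 0.01101855  0.27539994 -0.06568446  0.30911687] post [0.5684525 0.0897592 0.1      ] axis [0.58053613 0.02081005 0.054     ] face [ 0.50231953 -0.10767016  0.068     ]
```

View pics/top1.png

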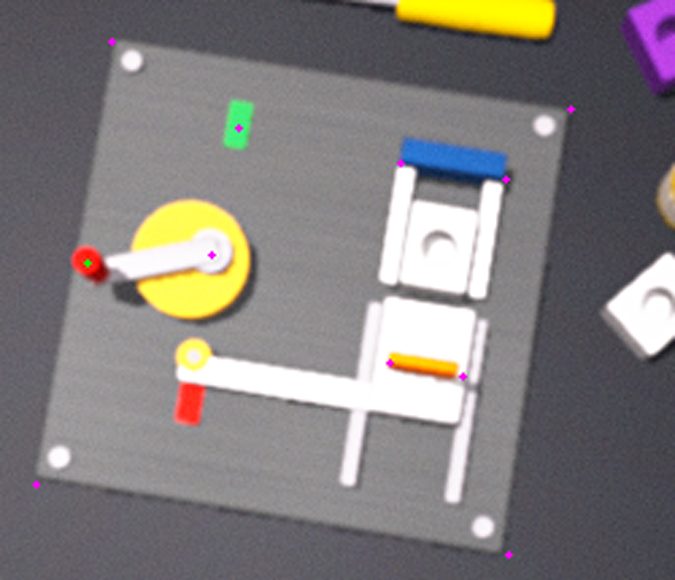

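View pics/scene1.png

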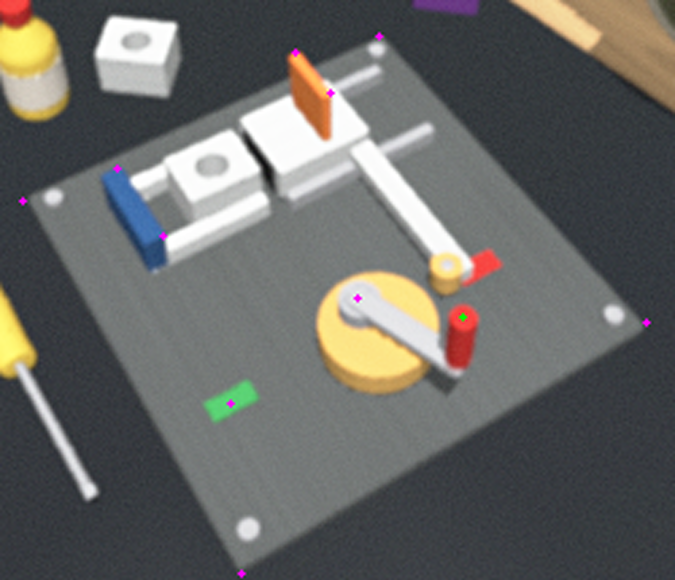

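```bash
python3 -m jog '[0,0,0,0,0,-0.17, 0,0,0,0,0,-0.17, 0,0,0,0,0,-0.17, 0,0,0,0,0,-0.17, 0,0,0,0,0,-0.17]' 44
python3 -m jog '[0,0,0,0,0,-0.17, 0,0,0,0,0,-0.17, 0,0,0,0,0,-0.143, 37,32,0,0,0,0, 37,32,0,0,0,0]'
python3 -m jog '[37,32,0,0,0,0, 37,32,0,0,0,0, 37,32,0,0,0,0, 37,32,0,0,0,0, 37,32,0,0,0,0]'
python3 -m jog '[37,32,0,0,0,0, 37,32,0,0,0,0, 37,32,0,0,0,0, 37,32,0,0,0,0, 37,32,0,0,0,0]'
cat >> h.py <<'E'
from scipy.spatial.transform import Rotation as Ro
def to(target,yaw):
    s=observe();R=Ro.from_rotvec(s["tcp_rot"]).as_matrix()
    y=np.arctan2(R[1,1],R[0,1]);print("t",s["time_s"],"pos",s["tool_pos"].round(4),"yaw",np.degrees(y).round(2),"tilt",R[2].round(3),"F",s["force"].round(1),"q6",s["joints"][5].round(2),s["gripper_width"])
    print("tool shift mm",(R.T@(np.array(target)-s["tool_pos"])*1000).round(1),"turn z",round((y-yaw),4))
E
python3 -c "
from h import *
to([.5685,.0898,.2],np.radians(9.9))"
```

```text
time_s: 0.82
tool_pos: [0.2206, -0.5037, 0.2386]
tcp_rot: [-2.53, -1.861, -0.0]
force: [-0.0, 0.9, 0.9]
gripper_width: 0.5
time_s: 1.45
tool_pos: [0.2711, -0.4188, 0.2384]
tcp_rot: [-2.02, -2.406, -0.001]
force: [1.3, -0.0, -0.4]
gripper_width: 0.503
time_s: 2.08
tool_pos: [0.3967, -0.2083, 0.2388]
tcp_rot: [2.019, 2.407, 0.0]
force: [0.1, 0.0, 0.6]
gripper_width: 0.503
time_s: 2.7
tool_pos: [0.5221, 0.0018, 0.2387]
tcp_rot: [-2.019, -2.407, 0.0]
force: [1.6, -1.0, -0.3]
gripper_width: 0.498
t 2.7 pos [0.5221 0.0018 0.2387] yaw 10.03 tilt [-0. -0. -1.] F [ 1.6 -1.  -0.3] q6 -0.4 0.49755502926199846
tool shift mm [78.5 61.  38.7] turn z 0.0023
```

```bash
python3 -m jog '[38,29,0,0,0,0, 37,29,0,0,0,0, 0,0,40,0,0,0, 0,0,40,0,0,0, 0,0,0,0,0,0]'
python3 -c "
from h import *
to([.5685,.0898,.068],np.radians(9.9))
for n in('top','scene'):
    d=get_image(n);im=d['color'];x0,y0=(200,120) if n=='top' else (240,180)
    cv2.imwrite(f'pics/{n}2.png',cv2.resize(im[y0:y0+200,x0:x0+250],None,fx=2.5,fy=2.5))
"
```

```text
time_s: 3.32
tool_pos: [0.5643, 0.0844, 0.1565]
tcp_rot: [-2.016, -2.404, 0.006]
force: [0.8, -0.7, 0.6]
gripper_width: 0.501
t 3.325 pos [0.5643 0.0844 0.1565] yaw 10.04 tilt [ 0.001 -0.006 -1.   ] F [ 0.8 -0.7  0.6] q6 -0.23 0.5008033838118985
tool shift mm [ 4.5  5.6 88.4] turn z 0.0024
```

View pics/scene2.png

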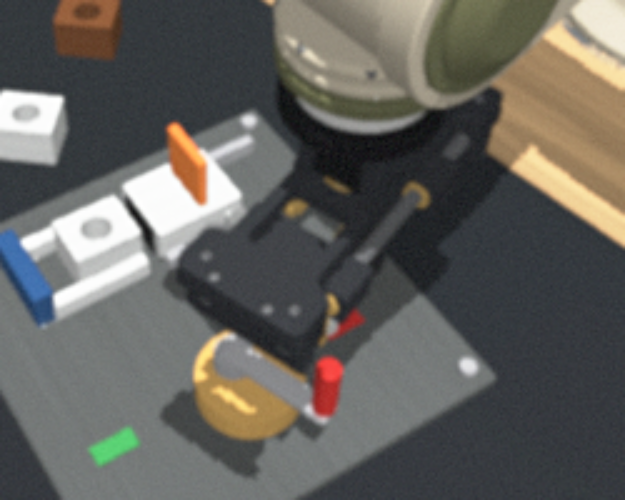

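View pics/top2.png

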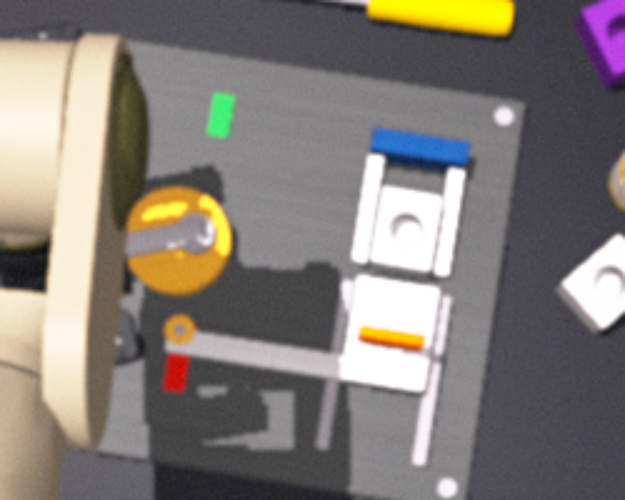

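The scene view shows the red post free at about (327,385) in the crop, with the open fingers behind and above it. I'll centre on the post and descend.

```bash
python3 -m jog '[4.5,5.6,0,0,0,0, 0,0,20,0,0,0, 0,0,20,0,0,0, 0,0,15,0,0,0, 0,0,0,0,0,0]'
python3 -c "
from h import *
to([.5685,.0898,.068],np.radians(9.9))
d=get_image('scene');im=d['color'].copy();s=observe()
cv2.circle(im,tuple(int(v) for v in proj(d,s['tool_pos'])),2,(255,0,255),-1)
cv2.imwrite(f'pics/scene3.png',cv2.resize(im[240:400,280:480],None,fx=4,fy=3.75))
"
```

```text
time_s: 4.05
tool_pos: [0.5703, 0.0897, 0.1035]
tcp_rot: [-2.018, -2.406, 0.001]
force: [0.9, -0.5, 0.5]
gripper_width: 0.499
t 4.05 pos [0.5703 0.0897 0.1035] yaw 10.02 tilt [ 0.    -0.001 -1.   ] F [ 0.9 -0.5  0.5] q6 -0.22 0.4987639009581848
tool shift mm [ 0.4 -1.7 35.5] turn z 0.0021
```

View pics/scene3.png

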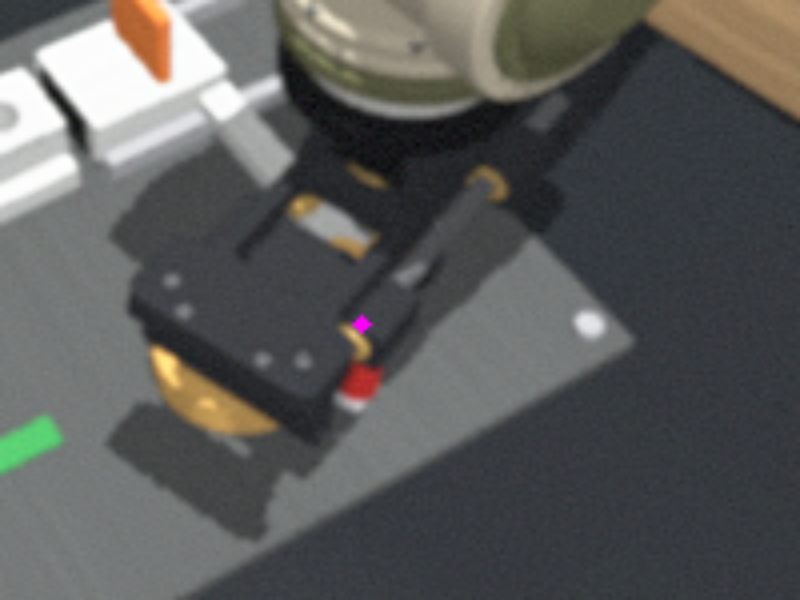

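The post's visible lower part lies right under the projected TCP (magenta, about (362,325)). I'll go down the last 35 mm and narrow the jaws loosely around it.

```bash
python3 -m jog '[0,-2,12,0,0,0, 0,0,12,0,0,0, 0,0,11,0,0,0, 0,0,0,0,0,0]'
python3 -m jog '[0,0,0,0,0,0, 0,0,0,0,0,0, 0,0,0,0,0,0]' 26
python3 -c "
from h import *
to([.5685,.0898,.068],np.radians(9.9))"
```

```text
time_s: 4.6
tool_pos: [0.5679, 0.0893, 0.0677]
tcp_rot: [-2.018, -2.406, 0.002]
force: [1.2, 0.2, -0.5]
gripper_width: 0.499
time_s: 4.97
tool_pos: [0.5684, 0.0893, 0.0691]
tcp_rot: [2.018, 2.407, 0.001]
force: [-0.3, 0.6, -0.1]
gripper_width: 0.298
t 4.975 pos [0.5684 0.0893 0.0691] yaw 10.03 tilt [-0.     0.001 -1.   ] F [-0.3  0.6 -0.1] q6 -0.22 0.2983598348895762
tool shift mm [0.5 0.2 1.1] turn z 0.0022
```

Now the arc, with 0.08 rad per row.

```bash
python3 -m jog '[-0.2,5.6,0,0,0,0.08, -0.2,5.6,0,0,0,0.08, -0.2,5.6,0,0,0,0.08, -0.2,5.6,0,0,0,0.08, -0.2,5.6,0,0,0,0.08]'
python3 -c "
from h import *
q=np.load('fix.npy');a=-1.225-.4
to(fx(q,(20-70*np.cos(a),140-70*np.sin(a),68)),np.radians(9.9)-.4)
d=get_image('scene');im=d['color'].copy();s=observe()
cv2.circle(im,tuple(int(v) for v in proj(d,s['tool_pos'])),2,(255,0,255),-1)
cv2.imwrite(f'pics/scene4.png',cv2.resize(im[240:400,280:480],None,fx=4,fy=3.75))
d=get_image('top');cv2.imwrite(f'pics/top4.png',cv2.resize(d['color'][120:320,200:450],None,fx=2.5,fy=2.5))
"
```

```text
time_s: 5.6
tool_pos: [0.5958, 0.089, 0.0689]
tcp_rot: [-2.458, -1.954, 0.001]
force: [-2.7, 1.2, 2.0]
gripper_width: 0.296
t 5.6 pos [0.5958 0.089  0.0689] yaw -13.04 tilt [ 0.    -0.001 -1.   ] F [-2.7  1.2  2. ] q6 0.18 0.29627807727602384
tool shift mm [0.1 0.5 0.9] turn z -0.0003
```

View pics/scene4.png

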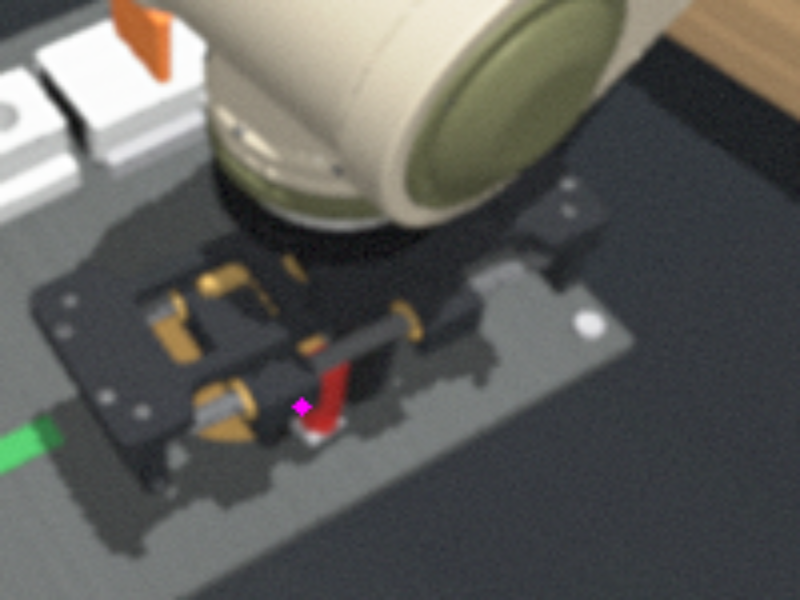

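View pics/top4.png

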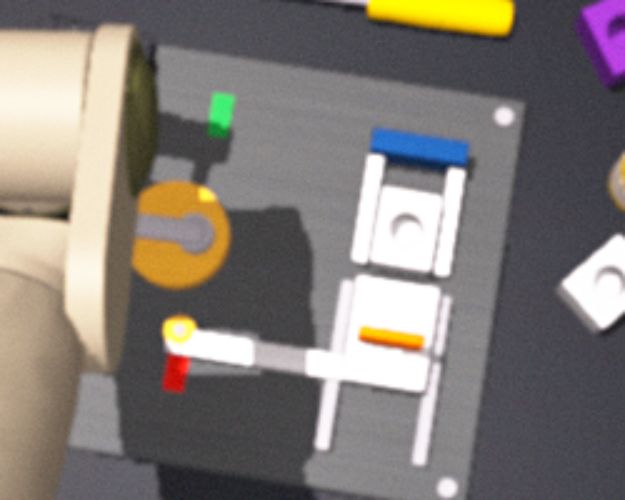

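The lever has turned with the fingers at about 3 N: the post is between them at about (325,410) and the lever now points slightly up-left in the top view. Continuing.

```bash
python3 -m jog '[-0.2,5.6,0,0,0,0.08, -0.2,5.6,0,0,0,0.08, -0.2,5.6,0,0,0,0.08, -0.2,5.6,0,0,0,0.08, -0.2,5.6,0,0,0,0.08]'
python3 -m jog '[-0.2,5.6,0,0,0,0.08, -0.2,5.6,0,0,0,0.08, -0.2,5.6,0,0,0,0.08, -0.2,5.6,0,0,0,0.08, -0.2,5.6,0,0,0,0.08]'
python3 -c "
from h import *
q=np.load('fix.npy');a=-1.225-1.2
to(fx(q,(20-70*np.cos(a),140-70*np.sin(a),68)),np.radians(9.9)-1.2)
d=get_image('scene');im=d['color'].copy();s=observe()
cv2.circle(im,tuple(int(v) for v in proj(d,s['tool_pos'])),2,(255,0,255),-1)
cv2.imwrite(f'pics/scene5.png',cv2.resize(im[200:400,230:480],None,fx=3,fy=3))
"
```

```text
time_s: 6.32
tool_pos: [0.6212, 0.0777, 0.0688]
tcp_rot: [-2.796, -1.43, 0.0]
force: [-1.5, 1.4, 1.0]
gripper_width: 0.294
time_s: 6.95
tool_pos: [0.6403, 0.0573, 0.0688]
tcp_rot: [-3.025, -0.846, 0.0]
force: [-1.0, 2.5, 0.2]
gripper_width: 0.293
t 6.95 pos [0.6403 0.0573 0.0688] yaw -58.75 tilt [ 0.    -0.001 -1.   ] F [-1.   2.5  0.2] q6 0.93 0.2931189026627834
tool shift mm [-0.   0.3  0.8] turn z 0.0018
```

View pics/scene5.png

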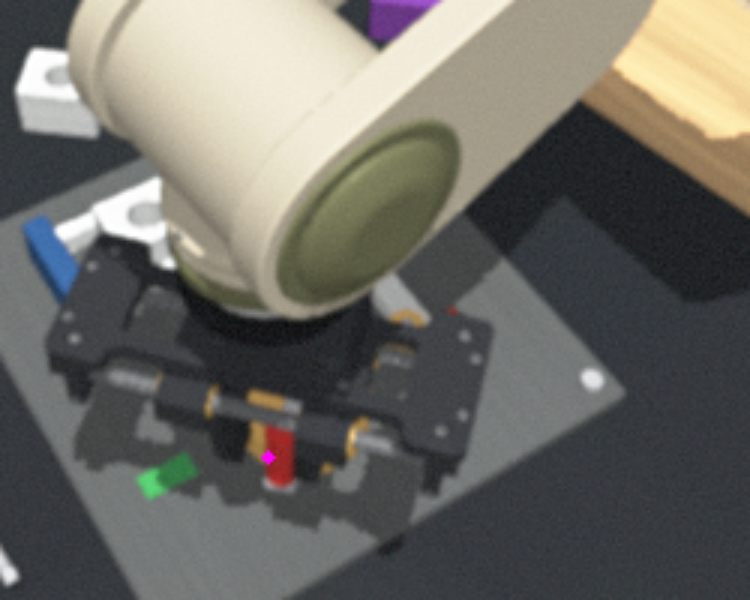

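The post at about (280,455) is between the two fingers and following, with the green mark ahead at (167,475). Ten more rows should finish the arc, including the jaw clearance.

```bash
python3 -m jog '[-0.2,5.6,0,0,0,0.08, -0.2,5.6,0,0,0,0.08, -0.2,5.6,0,0,0,0.08, -0.2,5.6,0,0,0,0.08, -0.2,5.6,0,0,0,0.08]'
python3 -m jog '[-0.2,5.6,0,0,0,0.08, -0.2,5.6,0,0,0,0.08, -0.2,5.6,0,0,0,0.08, -0.2,5.6,0,0,0,0.08, -0.2,5.6,0,0,0,0.08]'
python3 -m jog '[0,-4,0,0,0,0, 0,0,0,0,0,0, 0,0,0,0,0,0]' 44
python3 -m jog '[0,0,20,0,0,0]' 2>/dev/null >/dev/null && false
python3 -c "
from h import *
to([0,0,0],0)"
```

```text
time_s: 7.62
tool_pos: [0.6497, 0.0311, 0.0688]
tcp_rot: [-3.133, -0.23, 0.001]
force: [-2.4, 2.2, 1.2]
gripper_width: 0.296
time_s: 8.25
tool_pos: [0.6482, 0.0034, 0.0687]
tcp_rot: [-3.116, 0.397, 0.001]
force: [-0.2, 2.6, 0.4]
gripper_width: 0.294
time_s: 8.62
tool_pos: [0.6497, 0.0071, 0.0688]
tcp_rot: [3.116, -0.396, 0.0]
force: [0.9, 0.6, -1.0]
gripper_width: 0.497
t 8.75 pos [0.6506 0.0069 0.0499] yaw -104.49 tilt [ 0.003 -0.    -1.   ] F [ 0.6 -0.6 -0.6] q6 1.65 0.5001335759354919
tool shift mm [-628.3  169.5   47.7] turn z -1.8237
```

That call included a stray 20 mm downward row that I shouldn't have typed. The open fingers straddle the lever and the force is about 0, so nothing was touched. Retreating straight up.

```bash
python3 -m jog '[0,0,-20,0,0,0, 0,0,-40,0,0,0, 0,0,-50,0,0,0, 0,0,-50,0,0,0, 0,0,0,0,0,0]'
python3 -c "
from h import *
q=np.load('fix.npy')
t=fx(q,(-60,0,200));print(t);to(t,q[2]-np.pi/2)
for n in('top','scene'):
    d=get_image(n);im=d['color'];x0,y0=(200,120) if n=='top' else (200,200)
    cv2.imwrite(f'pics/{n}6.png',cv2.resize(im[y0:y0+200,x0:x0+250],None,fx=3,fy=3))
"
```

```text
time_s: 9.38
tool_pos: [0.651, 0.0068, 0.2131]
tcp_rot: [3.116, -0.396, 0.013]
force: [0.4, -0.6, -0.7]
gripper_width: 0.496
[ 0.47769064 -0.10337854  0.2       ]
t 9.375 pos [0.651  0.0068 0.2131] yaw -104.5 tilt [ 0.008 -0.001 -1.   ] F [ 0.4 -0.6 -0.7] q6 1.65 0.4957915428658254
tool shift mm [-140.3  150.1   11.8] turn z -0.0805
```

View pics/scene6.png

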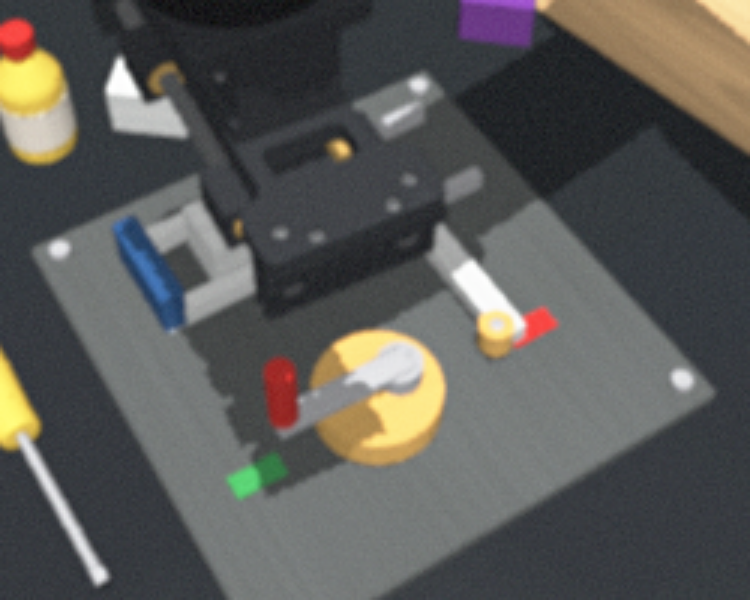

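View pics/top6.png

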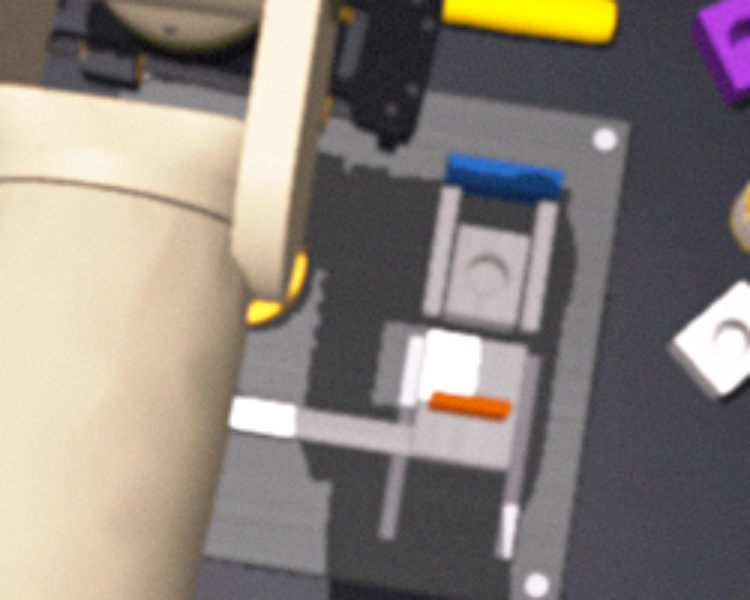

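The scene view shows the lever pointing at the green mark (post top at crop (281,365), mark at (257,475)), and the slide still back. Measuring the cam angle and the next move.

```bash
python3 -c "
from h import *
q=np.load('fix.npy');d=get_image('scene');u=np.array([200+281/3,200+365/3])
f=lambda a:proj(d,fx(q,(20-70*np.cos(a[0]),140-70*np.sin(a[0]),100)))-u
a=least_squares(f,[-3.1]);print(a.x,f(a.x))
t=fx(q,(-60,0,62));s=observe();dd=t-s['tool_pos'];c,n=np.cos(q[2]),np.sin(q[2])
print('x',(c*dd[0]+n*dd[1])*1000,'y',(n*dd[0]-c*dd[1])*1000,dd[2])
"
python3 -m jog '[0,0,0,0,0,-0.08]' 0
```

```text
[-3.18754421] [-1.72077042  1.05973295]
x -149.99231191328118 y 138.16938744697535 -0.1453509064361573
time_s: 9.65
tool_pos: [0.6491, 0.007, 0.2068]
tcp_rot: [-3.13, 0.27, 0.005]
force: [0.5, 0.8, 0.3]
gripper_width: 0.411
```

```bash
python3 -m jog '[-30,27.6,0,0,0,0, -30,27.6,0,0,0,0, -30,27.6,0,0,0,0, -30,27.6,0,0,0,0, -30,27.6,0,0,0,0]'
python3 -m jog '[0,0,0,0,0,0, 0,0,0,0,0,0]'
python3 -c "
from h import *
q=np.load('fix.npy');to(fx(q,(-60,0,62)),q[2]-np.pi/2)
for n in('top','scene'):
    d=get_image(n);im=d['color'].copy();x0,y0=(200,120) if n=='top' else (200,170)
    for X in [(-35,22,91),(-35,-22,91),(-35,0,91)]: cv2.circle(im,tuple(int(round(v)) for v in proj(d,fx(q,X))),1,(255,0,255),-1)
    cv2.imwrite(f'pics/{n}7.png',cv2.resize(im[y0:y0+200,x0:x0+250],None,fx=3,fy=3))
"
```

```text
time_s: 10.28
tool_pos: [0.4763, -0.1033, 0.2073]
tcp_rot: [-3.129, 0.272, 0.004]
force: [0.5, -1.1, 0.8]
gripper_width: 0.006
time_s: 10.52
tool_pos: [0.4782, -0.1028, 0.208]
tcp_rot: [-3.129, 0.273, 0.002]
force: [0.1, -0.2, -0.2]
gripper_width: 0.006
t 10.525 pos [ 0.4782 -0.1028  0.208 ] yaw -99.98 tilt [-0.001 -0.001 -1.   ] F [ 0.1 -0.2 -0.2] q6 1.29 0.005514790106779819
tool shift mm [ -0.2   0.7 146. ] turn z -0.0017
```

View pics/scene7.png

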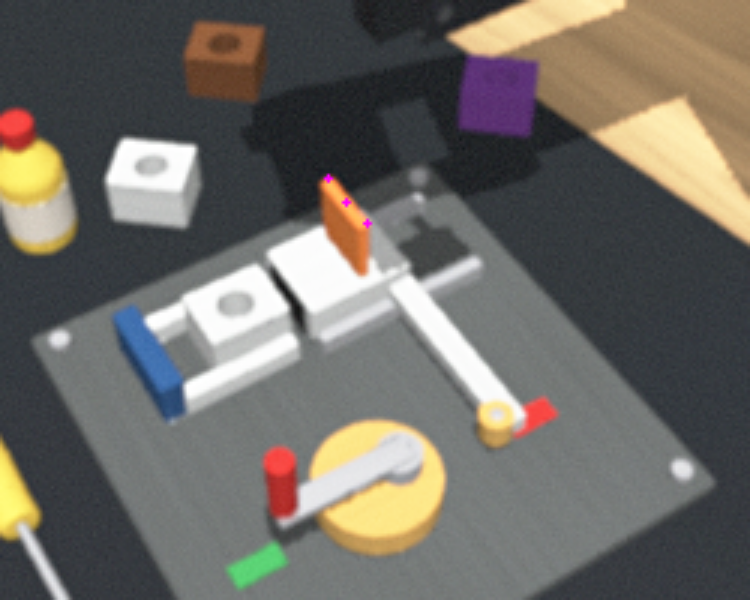

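View pics/top7.png

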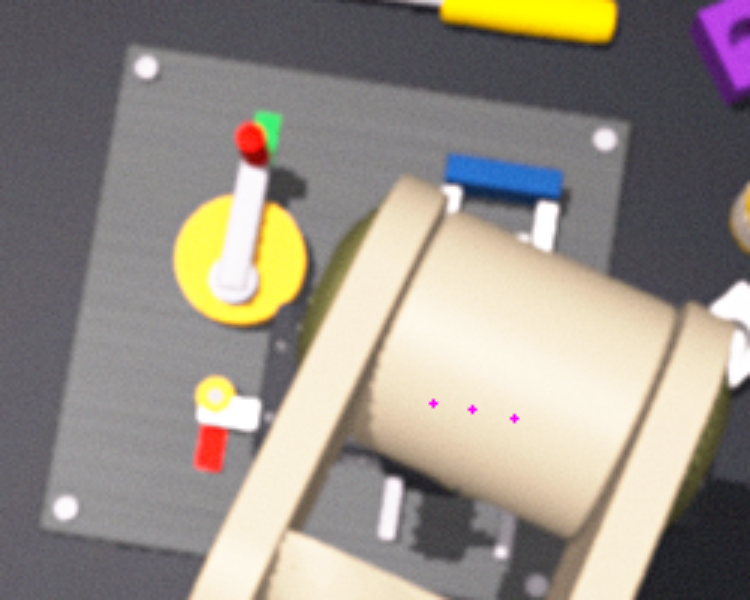

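The lever lies over the green mark in both views, with the post at (281,480) in the scene view. The predicted top edge of the plate's face matches the orange plate at (347,200). Descending behind it.

```bash
python3 -m jog '[-2,0,40,0,0,0, 0,0,40,0,0,0, 0,0,36,0,0,0, 0,0,14,0,0,0, 0,0,14,0,0,0]'
python3 -m jog '[0,0,0,0,0,0, 0,0,0,0,0,0]'
python3 -c "
from h import *
q=np.load('fix.npy');to(fx(q,(-60,0,62)),q[2]-np.pi/2)
n='scene';d=get_image(n);im=d['color'].copy();x0,y0=200,170
cv2.imwrite(f'pics/{n}8.png',cv2.resize(im[y0:y0+200,x0:x0+250],None,fx=3,fy=3))
"
```

```text
time_s: 11.25
tool_pos: [0.4765, -0.1022, 0.0637]
tcp_rot: [-3.13, 0.272, 0.001]
force: [0.1, -0.5, 0.3]
gripper_width: 0.009
time_s: 11.5
tool_pos: [0.4765, -0.1027, 0.0652]
tcp_rot: [3.129, -0.273, 0.001]
force: [-0.3, -0.4, -0.0]
gripper_width: 0.003
t 11.5 pos [ 0.4765 -0.1027  0.0652] yaw -99.97 tilt [ 0.001  0.    -1.   ] F [-0.3 -0.4 -0. ] q6 1.29 0.003368443187658745
tool shift mm [1.3 0.5 3.2] turn z -0.0014
```

View pics/scene8.png

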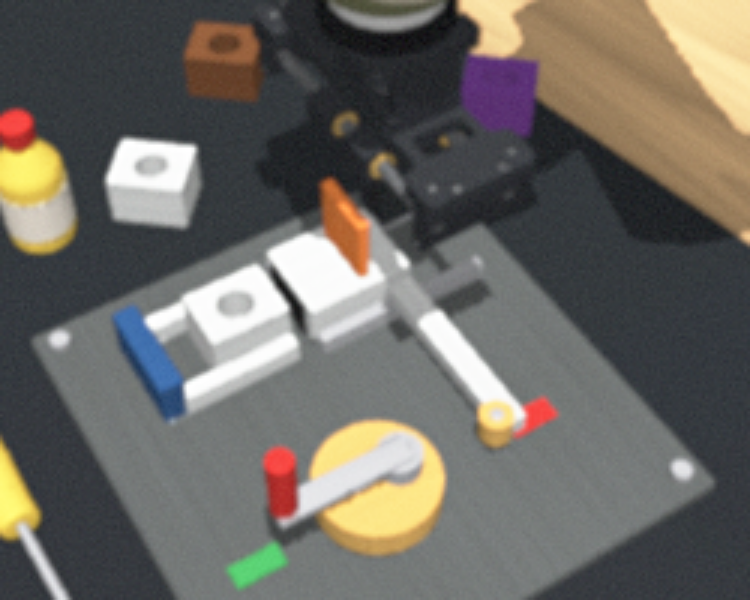

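The fingertips are behind the orange plate at (345,225) without touching it. Pushing forward along tool +x.

```bash
python3 -m jog '[4,0,0,0,0,0, 4,0,0,0,0,0, 4,0,0,0,0,0, 4,0,0,0,0,0, 4,0,0,0,0,0]'
python3 -m jog '[3,0,0,0,0,0, 3,0,0,0,0,0, 3,0,0,0,0,0, 3,0,0,0,0,0, 3,0,0,0,0,0]'
python3 -m jog '[3,0,0,0,0,0, 3,0,0,0,0,0, 2,0,0,0,0,0, 0,0,0,0,0,0]'
python3 -c "
from h import *
q=np.load('fix.npy');to(fx(q,(-12,0,62)),q[2]-np.pi/2)
n='scene';d=get_image(n);im=d['color'].copy();x0,y0=200,170
cv2.imwrite(f'pics/{n}9.png',cv2.resize(im[y0:y0+200,x0:x0+250],None,fx=3,fy=3))
"
```

```text
time_s: 12.18
tool_pos: [0.4955, -0.1061, 0.0647]
tcp_rot: [-3.13, 0.273, 0.002]
force: [-4.4, -1.0, 2.5]
gripper_width: 0.006
time_s: 12.8
tool_pos: [0.5101, -0.1088, 0.0647]
tcp_rot: [3.13, -0.273, -0.002]
force: [-6.4, -1.4, 3.5]
gripper_width: 0.004
time_s: 13.3
tool_pos: [0.5183, -0.1103, 0.0647]
tcp_rot: [3.13, -0.273, -0.001]
force: [-3.9, -1.1, 1.3]
gripper_width: 0.003
t 13.3 pos [ 0.5183 -0.1103  0.0647] yaw -99.99 tilt [-0.001  0.    -1.   ] F [-3.9 -1.1  1.3] q6 1.31 0.0032652837029485786
tool shift mm [6.9 0.2 2.7] turn z -0.0018
```

View pics/scene9.png

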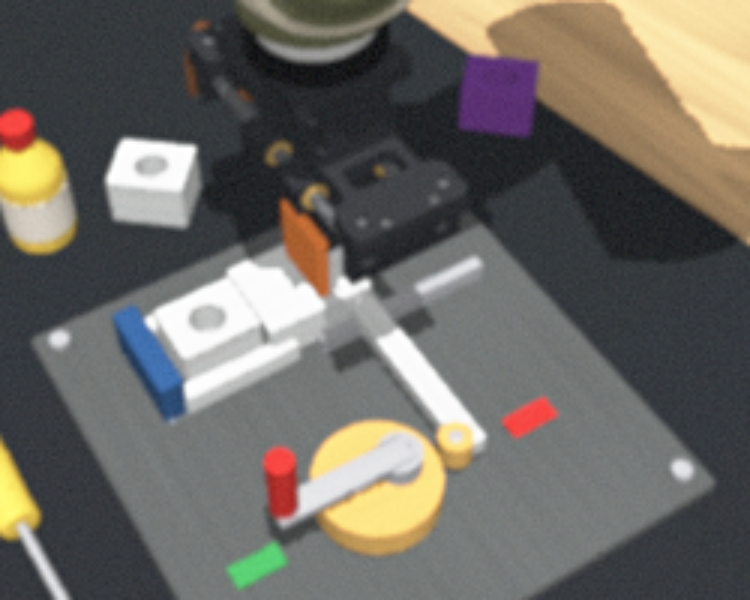

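The slide is moving cleanly and the nose is pushing the block at (208,320), with about 7 mm left. Small steps until the end stop pushes back.

```bash
python3 -m jog '[2,0,0,0,0,0, 2,0,0,0,0,0, 1,0,0,0,0,0]'
python3 -m jog '[1,0,0,0,0,0, 0,0,0,0,0,0]'
python3 -m jog '[1,0,0,0,0,0, 0,0,0,0,0,0]'
python3 -m jog '[1,0,0,0,0,0, 0,0,0,0,0,0]'
```

```text
time_s: 13.72
tool_pos: [0.5226, -0.111, 0.0647]
tcp_rot: [3.13, -0.273, -0.003]
force: [-9.3, -1.4, 5.6]
gripper_width: 0.006
time_s: 13.98
tool_pos: [0.5227, -0.111, 0.0646]
tcp_rot: [-3.129, 0.273, 0.007]
force: [-11.8, -1.4, 6.1]
gripper_width: 0.008
time_s: 14.22
tool_pos: [0.5227, -0.111, 0.0646]
tcp_rot: [-3.129, 0.273, 0.01]
force: [-17.2, -1.8, 10.1]
gripper_width: 0.005
time_s: 14.48
tool_pos: [0.5227, -0.111, 0.0646]
tcp_rot: [-3.129, 0.273, 0.014]
force: [-22.2, -1.3, 13.2]
gripper_width: 0.008
```

Hard stop: the TCP no longer advances and the force is rising to 22 N. My figure for the travel is about 29.6 mm, within calibration error of 32, so I'll check it in the image.

```bash
python3 -c "
from h import *
n='scene';d=get_image(n);im=d['color'].copy();cv2.imwrite('pics/s10raw.png',im)
q=np.load('fix.npy')
for X in [(-3,22,91),(-3,-22,91),(44,20,30),(95.5,33,46)]: print(X,proj(d,fx(q,X)))
a=cv2.imread('pics/scene0.png')
cv2.imwrite('pics/cmp10.png',np.hstack([cv2.resize(x[215:345,225:385],None,fx=2.5,fy=4,interpolation=cv2.INTER_CUBIC) for x in(a,im)]))
# post-free match of orange: centroid mask shift
for x in (a,im):
    h=cv2.cvtColor(x,cv2.COLOR_BGR2HSV);m=cv2.inRange(h,(5,180,120),(16,255,255));m[:215]=0;m[300:]=0;m[:,:280]=0;m[:,345:]=0
    ys,xs=np.nonzero(m);print(len(xs),xs.min(),xs.max(),ys.min(),ys.max(),'topleft',xs[ys<ys.min()+2].mean(),'bottom',xs[ys>ys.max()-2].mean())
for sx in(0,30,32): print(sx,proj(d,fx(q,(-35+sx,-22,91))),proj(d,fx(q,(-27+sx,22,45))))
"
```

```text
(-3, 22, 91) [306.08940619 251.91556777]
(-3, -22, 91) [293.21748832 236.05258064]
(44, 20, 30) [283.99203762 284.5822682 ]
(95.5, 33, 46) [260.46756815 297.1949835 ]
157 308 320 233 260 topleft 308.3333333333333 bottom 319.6666666666667
201 292 306 240 267 topleft 292.6666666666667 bottom 304.5
0 [308.77665551 228.96400877] [318.40422295 263.2902983 ]
30 [294.20241554 235.60385949] [304.09227483 270.30267347]
32 [293.21748832 236.05258064] [303.1251989  270.77650828]
```

View pics/cmp10.png

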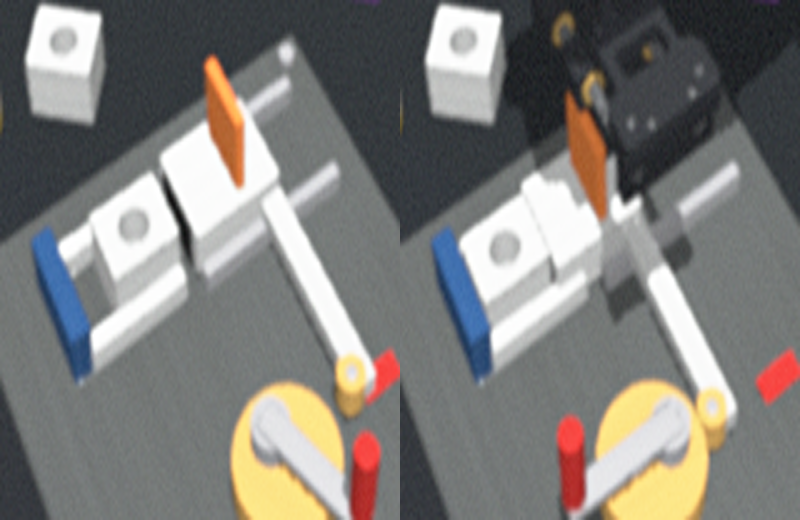

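The plate's edges shifted 15.2–15.7 px, where a full 32 mm would be 15.3–15.6 px. The block sits tight between nose and stop, so the slide is home. Backing off and rising clear.

```bash
python3 -m jog '[-5,0,0,0,0,0, -10,0,0,0,0,0, -12,0,0,0,0,0, 0,0,-30,0,0,0, 0,0,-50,0,0,0]'
python3 -m jog '[0,0,-50,0,0,0, -40,0,0,0,0,0, -40,0,0,0,0,0, 0,0,0,0,0,0, 0,0,0,0,0,0]'
python3 -c "
from h import *
q=np.load('fix.npy');to(fx(q,(-12,0,62)),q[2]-np.pi/2)
d=get_image('scene');im=d['color']
a=cv2.imread('pics/scene0.png')
h=cv2.cvtColor(im,cv2.COLOR_BGR2HSV)
# orange template match, subpixel via upsampling
t=cv2.resize(a[224:266,302:326],None,fx=8,fy=8,interpolation=cv2.INTER_CUBIC)
m=cv2.inRange(cv2.cvtColor(t,cv2.COLOR_BGR2HSV),(3,150,80),(18,255,255));m=cv2.dilate(m,np.ones((17,17)))
b=cv2.resize(im[215:300,275:345],None,fx=8,fy=8,interpolation=cv2.INTER_CUBIC)
r=cv2.matchTemplate(b,t,cv2.TM_CCORR_NORMED,mask=m);_,v,_,l=cv2.minMaxLoc(r)
sh=np.array([275+l[0]/8-302,215+l[1]/8-224]);print(v,'shift',sh)
for s in(28,30,32):print(s,proj(d,fx(q,(-31+s,0,70)))-proj(d,fx(q,(-31,0,70))))
cv2.imwrite('pics/s11.png',cv2.resize(im[170:370,170:420],None,fx=3,fy=3))
d=get_image('top');cv2.imwrite('pics/t11.png',cv2.resize(d['color'][90:290,220:470],None,fx=3,fy=3))
"
```

```text
time_s: 15.15
tool_pos: [0.4986, -0.1064, 0.1446]
tcp_rot: [-3.128, 0.273, 0.005]
force: [0.2, -0.3, 0.1]
gripper_width: 0.006
time_s: 15.78
tool_pos: [0.4214, -0.0932, 0.1949]
tcp_rot: [3.129, -0.274, 0.002]
force: [0.4, -0.1, 0.1]
gripper_width: 0.004
t 15.775 pos [ 0.4214 -0.0932  0.1949] yaw -99.99 tilt [ 0.001  0.    -1.   ] F [ 0.4 -0.1  0.1] q6 1.25 0.0035078525664855005
tool shift mm [105.1   0.2 133.1] turn z -0.0018
0.9974417686462402 shift [-15.5     7.125]
28 [-13.49378356   6.37063189]
30 [-14.46995782   6.83149943]
32 [-15.44779889   7.2931539 ]
```

View pics/s11.png

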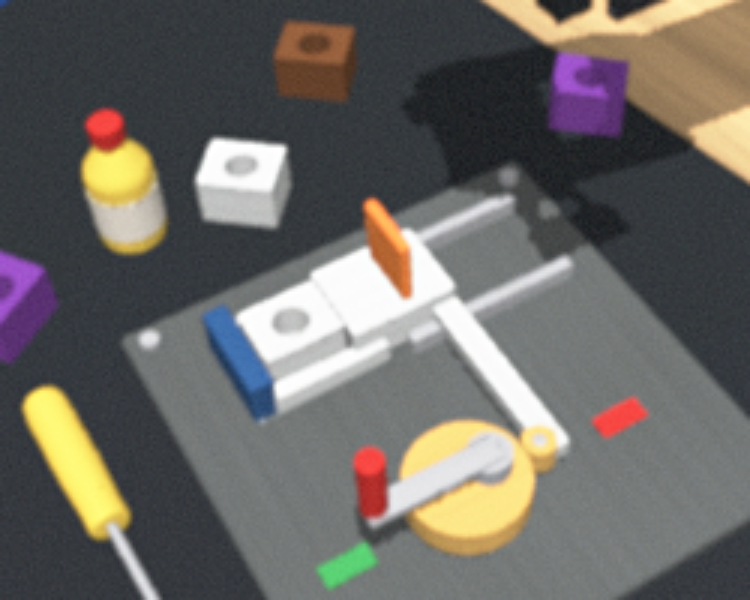

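View pics/t11.png

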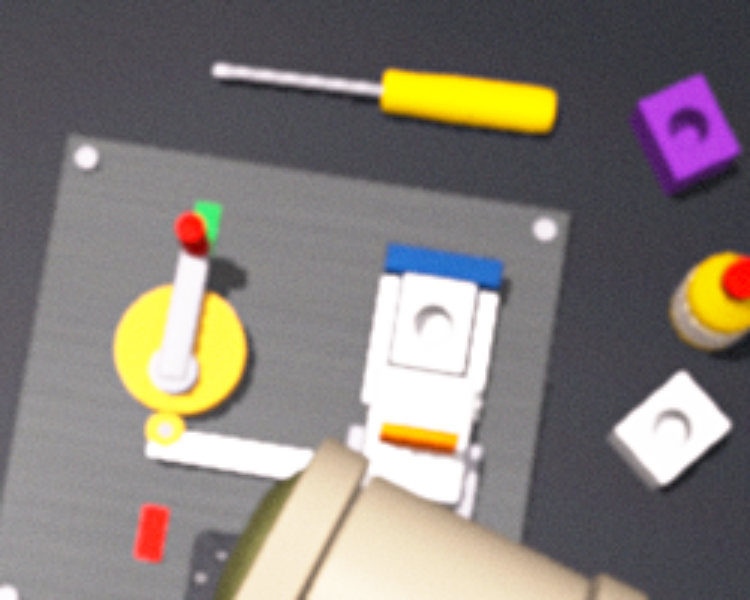

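The block is against the blue stop, lever over the green mark, slide forward by about 32 mm. The bottle, spare block and screwdriver haven't moved and the arm is clear. Handing in.

```bash
python3 -c "
from rig import *
print(finish_job())"
```

```text
the job is handed in; nothing more can be done
None
```

I handed the job in at about 16 s on the robot's clock. No verdict is reported, so these results rest on my own checks.

**What I did:** I fitted the fixture pose from both cameras and straddled the red post with loosely open fingertips. I swung it about 110° clockwise, from about -1.22 rad to the low point, at 2–3 N. Then I pushed the orange plate with closed fingertips until the slide met a hard stop, and backed off.

**Last checks:**
- **Cam:** measured at about -3.19 rad before the slide was pushed. The lever lies over the green mark in both final views.
- **Slide:** the image shift gives about 32 mm of travel, so it is home. The push force rose to about 22 N in x with no further motion.
- **Block:** it sits between the nose and the blue stop and looks flat. I did not measure its position in mm.
- **Surroundings:** the bottle, spare block and screwdriver look unmoved. The robot is clear, with forces near zero.

**What disagreed or went wrong:**
- **Travel by fingertip position:** this gave only about 29.6 mm, against about 32 mm from the image. I put that down to calibration and finger-thickness error.
- **Fixture fit:** the corner residuals were up to about 4 px, but the inner features agreed to about 2 mm.
- **Stray move:** I sent one unintended 20 mm downward move while straddling the lever. The fingers were open to 44 mm, and the force stayed near zero.

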